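# Push the toner home and close its lock lever

## Robot

A 6-joint arm with a two-finger parallel gripper is mounted at the origin on the work surface. World frame = base frame: x ahead of the robot, y to its left, z up, the work surface at z = 0. Lengths are in m, angles in rad, forces in N, time in s.
With the tool pointing down it reaches from about 0.375 to 0.9 m from the base axis. Payload 3.1 kg.
Tool frame: the origin (TCP) lies at the very end of the fingers, on their centre line; the grasp point (between the pads) lies 19 mm behind it (manip.pinch_z is the distance from the TCP to the grasp point, in m); z points along the fingers, y is the line along which they close (so a half turn about z gives the same grasp; the last joint's range is limited). The gripper opens to 85 mm and grips with 20 to 120 N. Pads are 22 mm wide; open, the fingers measure 114 mm over their backs; the gripper's body (76 mm by 85 mm) begins 54 mm behind the grasp point. The pads swing forward as they close: fully open they stand 13 mm farther back than shut.
Start: joints at [-1.403, 0.527, 1.433, -0, 1.181, -0.178], TCP at [0.212, -0.588, 0.203] pointing down, gripper open.
Joint ranges: [-3.08, 3.08], [-0.75, 2.2], [0.22, 2.44], [-1.43, 4.57], [0, 2.65], [-2.85, 2.85]. Speed limits (rad/s): [2.79, 2.79, 3.14, 3.14, 3.14, 3.14].

## Interface

Orientations are given as a unit quaternion [x, y, z, w].
In Python, from station import manip gives the robot as it stands.
- The arm moves only by the tool servo_tool, never from a script. Its argument "commands" is one flat list of numbers, 7 for each row, row after row: the shift along the tool's x, y, z each as a share of 500 mm, from -1 to 1, then the turn, a rotation vector about the tool's x, y, z each as a share of 360 degrees, from -1 to 1, then the opening, from -1 (shut) to 1 (fully open). In form: [dx, dy, dz, rx, ry, rz, claw, dx, dy, dz, rx, ry, rz, claw, ...]. A call has 1 to 12 rows; each row shifts and turns the commanded pose from where the row before left it, along the tool's axes as they then stand; what a row does not reach is not made up. A row lasts 1/12 s, in which the tool goes at most 41.7 mm and 7.16 degrees, less where a joint would pass 70% of its speed; a pose out of reach is approached as far as the arm can. A call with a number of a shift or a turn outside -1 to 1 is refused whole. A call with a gripper value outside its range is refused whole. The fingers move at their own pace and stop on an object; "force" is the grip in N (left out, the last holds). Time passes only in rows, so rows that do not move let the fingers close. It gives the time, the measured TCP pose, the force, the opening and the grip force at its end, in the units of the state.
- manip.sense(): the state, without advancing time (a new reading comes with each control period).
- manip.snapshot(name): name is "side" or "top" or "wrist"; returns a dict with "img" (400x640x3 uint8, red, green, blue), "mtx" (3x3 intrinsics, pixels), "world_to_cam" (4x4, takes a point from world to camera coordinates). Camera axes: x right, y up, looking along -z (the intrinsics and any distortion apply to the point x, -y, -z); pixel columns grow to the right and rows downward; lengths in m; the calibration is good to about 2 mm. A picture is of the moment at which its call begins. There is no depth.
- manip.sign_off(): hands the job in; it is judged then, once.
Trained networks look in a picture, given as the dict that the camera call returned (one of the last four; its "shot" number tells which), for a name from the list of things; names that differ only in an ending like _2 or _b are one class to them, and where a whole thing is asked for, a point or a joint stands for the part that bears it (a point fixed in the world has none). Each returns a list of dicts, best first, with "conf" (0 to 1); they miss things now and then, are a little off and sometimes report something else, mostly with a low value. They report only what shows in the picture. A call takes as long as a camera call.
- manip.look_for(picture, query): "box" ([left, top, width, height] in pixels, round what is visible of it).
- manip.silhouettes(picture, query): "pixels" (400x640 bool, what is visible of it) and "box" ([left, top, width, height] in pixels, round what is visible of it).
The state is a dict: "t": time; "q": joint angles; "qd": joint speeds; "tau": joint torques, N m; "tcp_pos": TCP position; "tool_rot": TCP orientation; "force": force on the tool from outside, world axes, zero at the start; "ft_torque": the same for the moment, N m; "finger_gap": opening from 0.0 (shut) to 1.0 (fully open); "gripper_force": force on a finger pad.
Only numpy, scipy, OpenCV 4.12 (cv2) and the standard library are available. Lean on these libraries where they do the work, as an engineer would, in place of code of your own. Each camera call takes 0.05 s, during which the arm holds its last target. There are 200 camera calls.

## Task

The toner cartridge is sticking out of the mouth of its cradle: push it with a fingertip until it is fully home against the cradle's far end, then push the peg of the lock lever with one finger to swing the lever round across the mouth, right up to its stop, so that the cartridge is locked in. Do not lift the cartridge, and leave the other things on the cart where they are.

Things in the scene. Friction and masses are not known exactly. Their poses are not given: they have to be found in the camera images.
- cradle: black toner cradle fixed to the cart top, an open-topped channel 93 mm wide between 50 mm high walls (109 mm over all); its 6 mm floor runs 65 mm out of the mouth as a tongue. Origin: on the cart top under the middle of the mouth (outer ends of the walls). x points into the channel, the way the cartridge is pushed, roughly away from the robot; z up. Far end wall's inner face at x = 160 mm
- cartridge_end (a point): middle of the outer end face of the grey toner cartridge, a loose block 160 mm long (along the channel), 90 wide, 60 high, 0.35 to 0.7 kg, sliding on the cradle's floor. The point is 36 mm above the cart top; x axis points into the channel. At the start it sticks 22 to 45 mm out of the mouth; fully home it is level with the mouth (cradle x = 0)
- lever_pivot (a point): vertical hinge axis of the lock lever, on an ear left of the cradle's mouth (cradle x = -10, y = 75 mm; point 47 mm above the cart top). The lever is a dark steel arm 12 mm wide, 40 to 54 mm above the cart top, reaching 104 mm from the axis
- lever_peg (a point): upright round grey peg on the lever's arm, 88 mm from the hinge axis, 16 mm in diameter, from the arm (54 mm) up to 89 mm above the cart top; the point is on its axis, 72 mm above the cart top. About 2 N sideways on the peg turns the lever; it stays where it is left
- lever (a joint): lock lever angle, rad: 0 = fully open (arm points out of the mouth, towards the robot, 19 deg to the left of the cradle's -x), 1.9 = closed on its stop (arm square across the mouth along the cradle's -y, 4 mm in front of the home cartridge). Closes counter-clockwise seen from above: the peg moves to the right, then in towards the mouth. A cartridge sticking out blocks it
- stapler: black stapler, 150 x 38 x 61 mm, bystander; origin in the middle of its underside
- hole_punch: red-topped hole punch, 100 x 120 x 66 mm, bystander; origin in the middle of its underside
- pen_cup: stainless pen cup, 76 mm across, 100 mm high, with pens to 150 mm, bystander; origin in the middle of its underside
- tape_dispenser: clear acrylic tape dispenser, 150 x 55 x 89 mm, bystander; origin in the middle of its underside
- staple_box: small cardboard staple box, 55 x 35 x 18 mm, bystander; origin in the middle of its underside
- glue_stick: white glue stick standing upright, 28 mm across, 85 mm high, bystander; origin in the middle of its underside

How it is judged:
By the outcome, as a careful person would: the job done as asked, in the order asked, and still so for the second after the job is handed in, with the robot touching nothing.
It also fails if it takes over 51 s, if anything falls off the work surface, if the arm or the gripper's body presses on something with over 40 N, if the wrist force passes 120 N, or if a joint passes its speed limit or range.

## Working session

There is one attempt and no reset: what is moved stays moved. The work goes in short steps, Python scripts to look and compute and a tool call to move; the robot and the scene stay as the last step left them, time stands still between calls to the robot, and variables do not carry over. Pictures are saved under pics/ and viewed, at most 10 in all, crops included, and the job is handed in when it is done.

Besides the shell and the picture viewer there is one more tool, called after "Call:" as a command line: name --argument value ..., lists and objects as JSON in quotes. servo_tool: Moves the arm, as the interface text tells. Its arguments: {"type":"object","properties":{"commands":{"type":"array"},"force":{"type":"number"}},"required":["commands"]}

```bash
mkdir -p pics
cat > h.py <<'E'
import numpy as np, cv2
from station import manip
def proj(s,P):
    P=np.atleast_2d(P); W=np.array(s["world_to_cam"]); c=P@W[:3,:3].T+W[:3,3]
    c=c*[1,-1,-1]; u=c@np.array(s["mtx"]).T; return u[:,:2]/u[:,2:]
def back(s,uv,z):
    W=np.array(s["world_to_cam"]); R=W[:3,:3]; o=-R.T@W[:3,3]
    d=np.linalg.inv(np.array(s["mtx"]))@[uv[0],uv[1],1]; d=R.T@(d*[1,-1,-1])
    return o+d*(z-o[2])/d[2]
def save(s,n): cv2.imwrite(f"pics/{n}.png",cv2.cvtColor(s["img"],cv2.COLOR_RGB2BGR))
E
python3 - <<'E'
from h import *
for n in("top","side"):
    s=manip.snapshot(n); save(s,n+"0")
    W=np.array(s["world_to_cam"]); print(n,(-W[:3,:3].T@W[:3,3]).round(3),s.keys())
    for q in("cradle","cartridge_end","lever_peg","lever","stapler","hole_punch","pen_cup","tape_dispenser","staple_box","glue_stick"):
        print(q,[(np.round(d["box"]).tolist(),round(d["conf"],2)) for d in manip.look_for(s,q)[:2]])
print(manip.sense())
E
```

```text
top [0.54  0.037 1.067] dict_keys(['img', 'mtx', 'world_to_cam', 'shot'])
cradle [([303.0, 135.0, 76.0, 155.0], 0.61)]
cartridge_end [([318.0, 161.0, 57.0, 80.0], 0.63)]
lever_peg [([310.0, 233.0, 20.0, 55.0], 0.74)]
lever [([314.0, 233.0, 17.0, 57.0], 0.7)]
stapler [([239.0, 164.0, 44.0, 66.0], 0.62)]
hole_punch [([401.0, 183.0, 65.0, 56.0], 0.75)]
pen_cup [([390.0, 123.0, 43.0, 43.0], 0.88), ([211.0, 196.0, 40.0, 70.0], 0.45)]
tape_dispenser [([210.0, 196.0, 42.0, 71.0], 0.73)]
staple_box [([405.0, 252.0, 17.0, 31.0], 0.67), ([304.0, 137.0, 77.0, 152.0], 0.43)]
glue_stick [([380.0, 186.0, 18.0, 14.0], 0.5)]
side [ 0.457 -0.581  0.432] dict_keys(['img', 'mtx', 'world_to_cam', 'shot'])
cradle [([232.0, 200.0, 179.0, 88.0], 0.96)]
cartridge_end [([280.0, 200.0, 97.0, 71.0], 0.74)]
lever_peg [([233.0, 213.0, 57.0, 26.0], 0.95)]
lever [([249.0, 156.0, 54.0, 51.0], 0.68), ([230.0, 211.0, 62.0, 28.0], 0.57)]
stapler [([283.0, 174.0, 61.0, 45.0], 0.82), ([228.0, 212.0, 62.0, 28.0], 0.3)]
hole_punch [([306.0, 266.0, 104.0, 101.0], 0.88), ([233.0, 203.0, 176.0, 84.0], 0.44)]
pen_cup [([406.0
[... 157 characters left out ...]
16.0, 38.0], 0.95)]
{'t': 1.1, 'q': array([-1.40346239e+00,  5.27507723e-01,  1.43270530e+00, -2.04718975e-05,
        1.18141266e+00, -1.78484137e-01]), 'qd': array([-0.0002866 , -0.00033272,  0.00085622,  0.00115187, -0.00085473,
       -0.00044509]), 'tau': array([ 1.80990151e-03, -4.42326486e+01, -1.78424460e+01, -9.34527770e-05,
        7.32376866e-04, -1.40030494e-07]), 'tcp_pos': array([ 0.21187984, -0.5879562 ,  0.20260396]), 'tool_rot': array([ 9.85087771e-01,  1.72052561e-01, -9.37742972e-06, -1.65684584e-05]), 'force': array([-0.49282777, -0.02038553, -0.35571191]), 'ft_torque': array([ 0.00161411, -0.04079446,  0.02474985]), 'gripper_force': 0.0, 'finger_gap': 0.9997410085752335}
```

Run:
```python
import cv2
a=cv2.imread("pics/top0.png")[110:310,200:480]; cv2.imwrite("pics/top0c.png",cv2.resize(a,(784,560),interpolation=cv2.INTER_CUBIC))
a=cv2.imread("pics/side0.png")[150:350,220:480]; cv2.imwrite("pics/side0c.png",cv2.resize(a,(780,600),interpolation=cv2.INTER_CUBIC))
```

```text
(no output)
```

View pics/top0c.png

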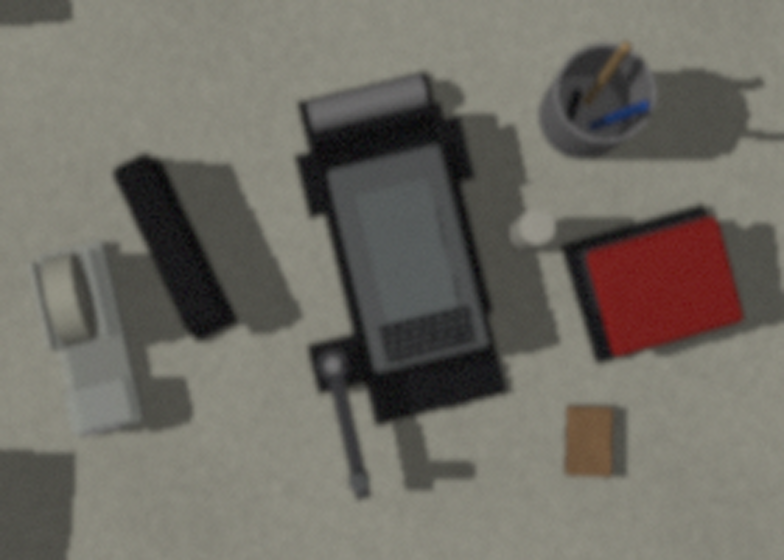

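View pics/side0c.png

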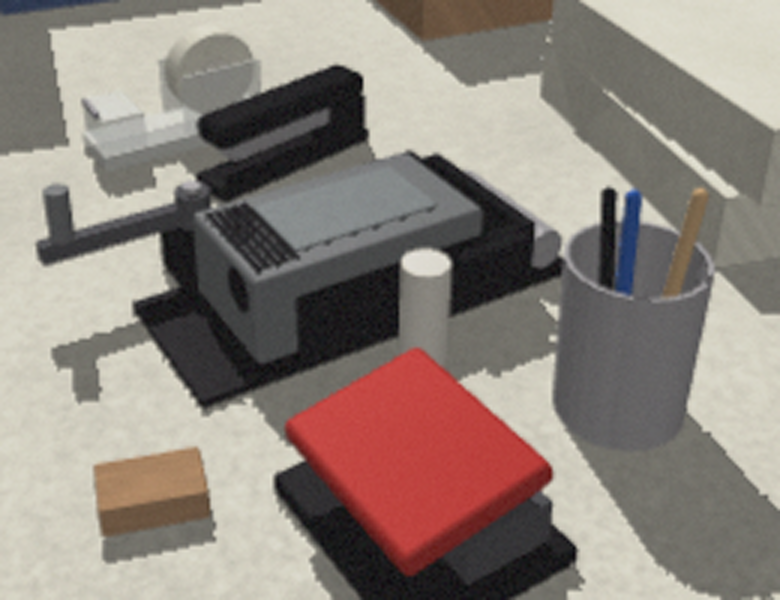

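```bash
cat > fit.py <<'E'
from h import *
from scipy.optimize import least_squares
T=lambda u,v:(200+u/2.8-.3,110+v/2.8-.3)
S=lambda u,v:(220+u/3-.3,150+v/3-.3)
t=manip.snapshot("top"); s=manip.snapshot("side")
def model(p):
    x,y,a,e,th,z0,w=p
    c=lambda X,Y,Z:[x+np.cos(a)*X-np.sin(a)*Y,y+np.sin(a)*X+np.cos(a)*Y,z0+Z]
    b=np.pi-np.radians(19)+th; px,py=-.010+.088*np.cos(b),.075+.088*np.sin(b)
    top=[c(-.065,w,.006),c(-.065,-w,.006),c(-e,.045,.066),c(-e,-.045,.066),c(.16-e,.045,.066),c(.16-e,-.045,.066),c(px,py,.089)]
    sid=[c(-.065,w,.006),c(-.065,-w,.006),c(-e,.045,.066),c(-e,-.045,.066),c(-e,-.045,.006),c(px,py,.089),c(px,py,.054)]
    return np.vstack([proj(t,top),proj(s,sid)]),c,(px,py)
obs=np.array([T(380,422),T(507,388),T(374,374),T(490,343),T(327,170),T(441,145),T(358,481),
 S(135,305),S(207,403),S(196,212),S(262,278),S(262,362),S(56,190),S(62,238)])
if __name__=="__main__":
    r=least_squares(lambda p:(model(p)[0]-obs).ravel(),[.45,.05,.2,.03,0,0,.05],loss="soft_l1",x_scale=.01)
    print(r.x.round(4)); print((model(r.x)[0]-obs).round(1).tolist())
    _,c,pp=model(r.x); print("peg",c(*pp,.072),"end",c(-r.x[3],0,.036),"pivot",c(-.01,.075,.047))
    # direct: backprojected marks
    print(back(t,obs[6],.089),back(s,obs[12],.089))
    # other things near
    for n,sh in(("top",t),):
        for q in("staple_box","hole_punch","glue_stick","stapler"):
            b=manip.look_for(sh,q)[0]["box"]; print(q,[back(sh,k,.02).round(3)[:2].tolist() for k in((b[0],b[1]),(b[0]+b[2],b[1]+b[3]))])
E
python3 fit.py
```

```text
[ 0.5613 -0.0175  0.2722  0.024   0.2924 -0.0009  0.0532]
[[-0.6, 0.7], [0.2, 1.0], [1.0, -0.6], [0.8, -0.1], [-0.8, -0.4], [-0.9, -1.8], [0.1, 0.5], [0.2, -0.3], [-0.3, -1.0], [-1.0, 0.1], [-0.9, 2.0], [0.5, 2.0], [0.4, -0.4], [0.7, -0.3]]
peg [np.float64(0.44591552697888787), np.float64(0.03173642986716378), np.float64(0.07108292698142397)] end [np.float64(0.5381882144620845), np.float64(-0.023950414736028044), np.float64(0.03508292698142398)] pivot [np.float64(0.531536472590607), np.float64(0.05206015178405283), np.float64(0.04608292698142398)]
[0.44703135 0.03204418 0.089     ] [0.44516625 0.02875318 0.089     ]
staple_box [[0.502, -0.136], [0.443, -0.166]]
hole_punch [[0.657, -0.123], [0.54, -0.274]]
glue_stick [[0.655, -0.085], [0.624, -0.126]]
stapler [[0.695, 0.238], [0.545, 0.121]]
```

Call:
servo_tool --commands '[0, 0, 0, 0, 0, 0.0117, -1, 0.05, -0.0536, 0, 0, 0, 0, -1, 0.05, -0.0536, 0, 0, 0, 0, -1, 0.05, -0.0536, 0, 0, 0, 0, -1, 0.05, -0.0536, 0, 0, 0, 0, -1, 0.05, -0.0536, 0, 0, 0, 0, -1, 0.05, -0.0536, 0, 0, 0, 0, -1, 0.05, -0.0536, 0, 0, 0, 0, -1, 0.05, -0.0536, 0, 0, 0, 0, -1, 0.05, -0.0536, 0, 0, 0, 0, -1, 0.05, -0.0536, 0, 0, 0, 0, -1, 0.05, -0.0536, 0, 0, 0, 0, -1]'

```text
t: 2.4
tcp_pos: [0.3981, -0.2286, 0.2029]
tool_rot: [0.991, 0.136, 0.0, 0.0]
force: [0.6, -0.4, 0.1]
finger_gap: 0.002
gripper_force: 0.0
```

Call:
servo_tool --commands '[0.05, -0.0536, 0, 0, 0, 0, -1, 0.05, -0.0536, 0, 0, 0, 0, -1, 0.05, -0.0536, 0, 0, 0, 0, -1, 0.05, -0.0536, 0, 0, 0, 0, -1, 0.05, -0.0536, 0, 0, 0, 0, -1, 0.05, -0.0536, 0, 0, 0, 0, -1, 0, 0, 0, 0, 0, 0, -1, 0, 0, 0, 0, 0, 0, -1, 0, 0, 0, 0, 0, 0, -1]'

```text
t: 3.15
tcp_pos: [0.4984, -0.035, 0.2026]
tool_rot: [0.991, 0.136, -0.0, 0.0]
force: [0.1, 0.1, -0.2]
finger_gap: 0.003
gripper_force: 0.0
```

Call:
servo_tool --commands '[0, 0, 0.056, 0, 0, 0, -1, 0, 0, 0.056, 0, 0, 0, -1, 0, 0, 0.056, 0, 0, 0, -1, 0, 0, 0.056, 0, 0, 0, -1, 0, 0, 0.056, 0, 0, 0, -1, 0, 0, 0.055, 0, 0, 0, -1, 0, 0, 0, 0, 0, 0, -1, 0, 0, 0, 0, 0, 0, -1]'

```text
t: 3.82
tcp_pos: [0.4972, -0.036, 0.0343]
tool_rot: [0.991, 0.134, -0.002, -0.001]
force: [0.9, 0.3, 0.3]
finger_gap: -0.001
gripper_force: 0.0
```

Call:
servo_tool --commands '[0.01, 0, 0, 0, 0, 0, -1, 0.01, 0, 0, 0, 0, 0, -1, 0.01, 0, 0, 0, 0, 0, -1, 0.01, 0, 0, 0, 0, 0, -1, 0.01, 0, 0, 0, 0, 0, -1, 0.01, 0, 0, 0, 0, 0, -1, 0, 0, 0, 0, 0, 0, -1]'

```text
t: 4.4
tcp_pos: [0.5283, -0.0265, 0.0357]
tool_rot: [0.991, 0.136, 0.0, 0.0]
force: [-0.7, 0.3, 3.7]
finger_gap: -0.001
gripper_force: 1.8
```

Call:
servo_tool --commands '[0.006, 0, 0, 0, 0, 0, -1, 0.006, 0, 0, 0, 0, 0, -1, 0.006, 0, 0, 0, 0, 0, -1, 0.006, 0, 0, 0, 0, 0, -1, 0.006, 0, 0, 0, 0, 0, -1, 0.006, 0, 0, 0, 0, 0, -1, 0, 0, 0, 0, 0, 0, -1]'

```text
t: 4.98
tcp_pos: [0.5424, -0.0216, 0.0356]
tool_rot: [0.991, 0.136, -0.003, -0.001]
force: [-5.2, -0.6, 8.9]
finger_gap: -0.002
gripper_force: 5.0
```

Run:
```python
from h import *
s=manip.snapshot("side"); a=s["img"][170:310,220:400]
cv2.imwrite("pics/side1.png",cv2.resize(a[:,:,::-1],(720,560),interpolation=cv2.INTER_CUBIC)); print(manip.sense()["force"])
```

```text
[-6.12119367 -0.97236597  6.96857235]
```

View pics/side1.png

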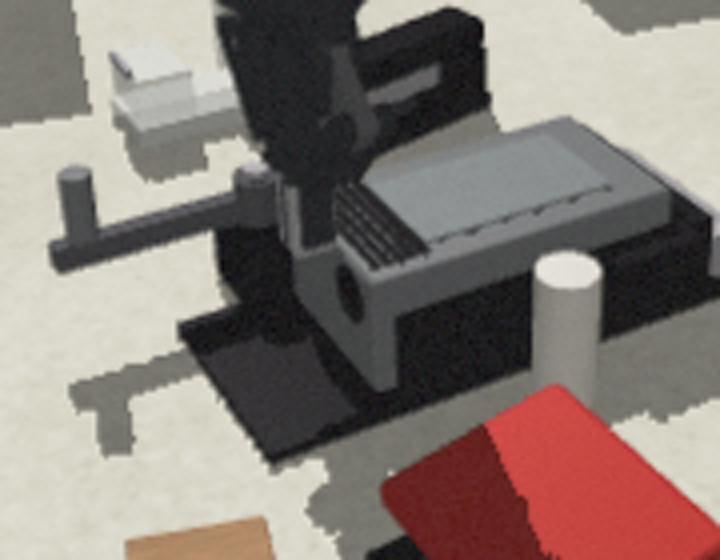

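Run:
```python
from h import *
s=manip.snapshot("side");t=manip.snapshot("top");st=manip.sense()
C=lambda u,v:(220+u/4-.4,170+v/4-.4)
a=.272
def loc(P): d=P[:2]-[.5613,-.0175]; return (np.array([[np.cos(a),np.sin(a)],[-np.sin(a),np.cos(a)]])@d).round(4)
print("tcp",loc(st["tcp_pos"]),st["tcp_pos"],st["force"])
print("tcp in crop",(proj(s,st["tcp_pos"])-[220,170])*4)
for n,uv,z in(("front right top",(375,283),.066),("front right bot",(380,390),.006),("front left bot?",(297,290),.006),("hole",(350,292),.036),("tongueR",(272,462),.006),("tongueL",(180,328),.006),("finger bottom",(320,252),.036),("back right top",(670,190),.066),("back left top",(570,118),.066)):
    P=back(s,C(*uv),z); print(n,P.round(3),loc(P))
cv2.imwrite("pics/top1.png",cv2.resize(t["img"][130:270,290:430,::-1],(560,560),interpolation=cv2.INTER_CUBIC))
```

```text
tcp [-0.0193  0.0011] [ 0.54238997 -0.02158958  0.03552633] [-5.04639284 -1.13677735  9.18706403]
tcp in crop [[309.76639626 297.38944922]]
front right top [ 0.564 -0.06   0.066] [-0.0086 -0.0421]
front right bot [ 0.565 -0.057  0.006] [-0.0068 -0.0396]
front left bot? [0.543 0.03  0.006] [-0.0047  0.0502]
hole [ 0.56  -0.022  0.036] [-0.0019 -0.0037]
tongueR [ 0.511 -0.092  0.006] [-0.0688 -0.0583]
tongueL [0.484 0.013 0.006] [-0.0665  0.0507]
finger bottom [0.554 0.015 0.036] [0.0012 0.0333]
back right top [ 0.715 -0.023  0.066] [ 0.1463 -0.0465]
back left top [0.694 0.057 0.066] [0.1475 0.0365]
```

View pics/top1.png

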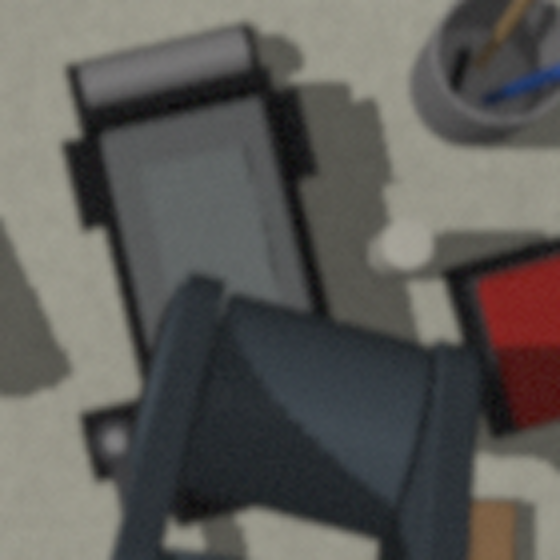

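Call:
servo_tool --commands '[0.004, 0, 0, 0, 0, 0, -1, 0.004, 0, 0, 0, 0, 0, -1, 0.004, 0, 0, 0, 0, 0, -1, 0, 0, 0, 0, 0, 0, -1]'

```text
t: 5.47
tcp_pos: [0.5478, -0.02, 0.0355]
tool_rot: [0.991, 0.136, -0.003, -0.001]
force: [-6.2, -0.7, 8.7]
finger_gap: 0.005
gripper_force: 5.4
```

Call:
servo_tool --commands '[0.003, 0, 0, 0, 0, 0, -1, 0.003, 0, 0, 0, 0, 0, -1, 0, 0, 0, 0, 0, 0, -1]'

```text
t: 5.72
tcp_pos: [0.5494, -0.0194, 0.0355]
tool_rot: [0.991, 0.136, -0.004, -0.001]
force: [-8.4, -2.8, 11.0]
finger_gap: -0.003
gripper_force: 7.0
```

Call:
servo_tool --commands '[0.004, 0, 0, 0, 0, 0, -1, 0.004, 0, 0, 0, 0, 0, -1, 0, 0, 0, 0, 0, 0, -1]'

```text
t: 5.97
tcp_pos: [0.5494, -0.0193, 0.0354]
tool_rot: [0.99, 0.137, -0.008, -0.001]
force: [-13.4, -7.9, 15.6]
finger_gap: 0.001
gripper_force: 11.5
```

Call:
servo_tool --commands '[0.005, 0, 0, 0, 0, 0, -1, 0.005, 0, 0, 0, 0, 0, -1, 0, 0, 0, 0, 0, 0, -1]'

```text
t: 6.22
tcp_pos: [0.5493, -0.0191, 0.0354]
tool_rot: [0.99, 0.138, -0.014, -0.001]
force: [-22.9, -15.1, 23.3]
finger_gap: 0.001
gripper_force: 17.1
```

Call:
servo_tool --commands '[-0.02, 0, 0, 0, 0, 0, -1, -0.02, 0, 0, 0, 0, 0, -1, -0.03, 0, 0, 0, 0, 0, -1, -0.05, 0, 0, 0, 0, 0, -1, 0, 0, -0.08, 0, 0, 0, -1, 0, 0, -0.08, 0, 0, 0, -1, 0, 0, -0.08, 0, 0, 0, -1, 0, 0, 0, 0, 0, 0, -1, 0, 0, 0, 0, 0, 0, -1]'

```text
t: 6.97
tcp_pos: [0.5067, -0.0336, 0.1575]
tool_rot: [0.991, 0.136, 0.003, 0.001]
force: [-0.8, 0.2, 0.8]
finger_gap: 0.003
gripper_force: 0.0
```

Run:
```python
from h import *
s=manip.snapshot("side"); a=s["img"][170:310,220:400]
cv2.imwrite("pics/side2.png",cv2.resize(a[:,:,::-1],(720,560),interpolation=cv2.INTER_CUBIC)); print(manip.sense()["force"])
```

```text
[ 0.11558222 -0.32782326 -0.67490341]
```

View pics/side2.png

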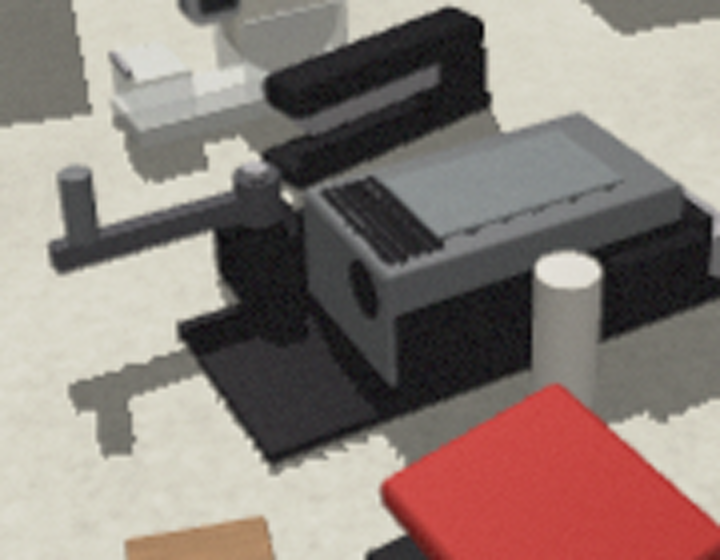

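Run:
```python
from h import *
print(manip.sense()["q"].round(3),manip.sense()["tcp_pos"])
```

```text
[-0.287  0.435  1.779  0.     0.925  1.011] [ 0.50505011 -0.03320676  0.15573828]
```

Call:
servo_tool --commands '[-0.0198, -0.055, 0, 0, 0, 0, -1, -0.0198, -0.055, 0, 0, 0, 0, -1, -0.0198, -0.055, 0, 0, 0, 0, -1, -0.0198, -0.055, 0, 0, 0, 0, -1, 0, 0, 0, 0, 0, 0, -1, 0, 0, 0.048, 0, 0, 0, -1, 0, 0, 0.048, 0, 0, 0, -1, 0, 0, 0.048, 0, 0, 0, -1, 0, 0, 0.048, 0, 0, 0, -1, 0, 0, 0, 0, 0, 0, -1, 0, 0, 0, 0, 0, 0, -1]'

```text
t: 7.93
tcp_pos: [0.4351, 0.0621, 0.0573]
tool_rot: [0.991, 0.136, -0.003, -0.001]
force: [0.8, 1.0, -0.3]
finger_gap: 0.002
gripper_force: 0.0
```

Run:
```python
from h import *
print(manip.sense()["tcp_pos"],manip.sense()["force"])
s=manip.snapshot("side"); a=s["img"][170:310,220:400]
cv2.imwrite("pics/side3.png",cv2.resize(a[:,:,::-1],(720,560),interpolation=cv2.INTER_CUBIC)); print(manip.sense()["force"])
```

```text
[0.43505817 0.06205709 0.05732155] [ 0.77590296  0.95309646 -0.30511118]
[-0.16930617 -0.32003668  0.57655058]
```

View pics/side3.png

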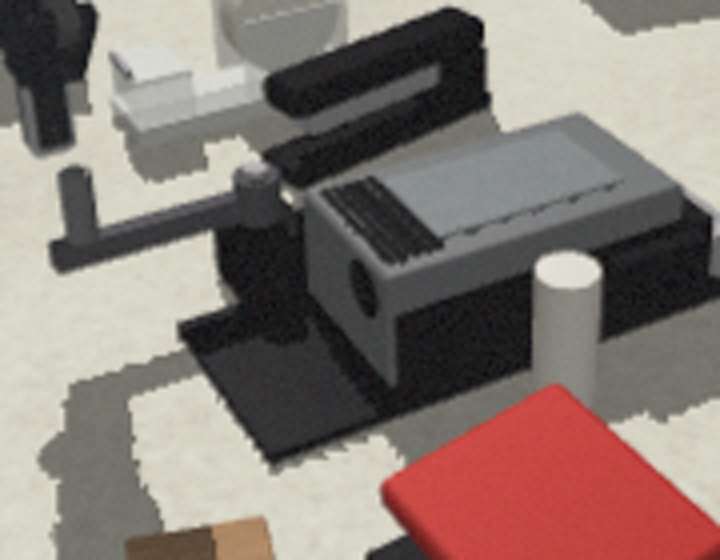

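Run:
```python
from h import *
st=manip.sense(); s=manip.snapshot("side"); t=manip.snapshot("top"); print(st["tcp_pos"],st["tool_rot"])
p=st["tcp_pos"]
for dz in(0,.02,.04): print(dz,(proj(s,p+[0,0,dz])-[220,170])*4,proj(t,p+[0,0,dz]))
print("peg pts",(proj(s,[[.446,.0317,.089],[.446,.0317,.054]])-[220,170])*4)
for z in(.05,.06,.08): print(z,back(s,(220+47/4,170+150/4),z))
```

```text
[0.43624075 0.06197702 0.05845145] [ 9.90755177e-01  1.35656627e-01 -1.16776801e-03 -3.07917838e-04]
0 [[ 59.18317967 195.74761561]] [[313.23437961 284.91018712]]
0.02 [[ 53.73057113 159.85927256]] [[312.97416765 285.91417369]]
0.04 [[ 48.131442   123.00655052]] [[312.70311197 286.95999904]]
peg pts [[ 74.99023374 168.73982792]
 [ 84.32827293 233.29591032]]
0.05 [0.43155079 0.12535499 0.05      ]
0.06 [0.43222189 0.10683885 0.06      ]
0.08 [0.43356409 0.06980655 0.08      ]
```

Run:
```python
from h import *
st=manip.sense(); s=manip.snapshot("wrist"); p=st["tcp_pos"]
print("tcp",proj(s,p),"tcp+25",proj(s,p+[0,0,.025]),"peg top,bot",proj(s,[[.446,.0317,.089],[.446,.0317,.054]]), "pivot",proj(s,[.5315,.052,.06]))
a=s["img"][:,:,::-1].copy(); save(s,"w1")
t=manip.snapshot("top"); b=t["img"][170:330,260:400,::-1]
b=cv2.resize(b,None,fx=2.5,fy=2.5,interpolation=cv2.INTER_CUBIC); a=cv2.resize(a,(440,275)); 
c=np.zeros((400,800,3),np.uint8); c[:275,:440]=a; c[:,445:795]=b; cv2.imwrite("pics/w1c.png",c)
```

```text
tcp [[319.07268392 241.49307385]] tcp+25 [[319.19019814 263.50749194]] peg top,bot [[383.39375585 267.56131273]
 [372.30972613 236.91292761]] pivot [[390.53229272  77.93703585]]
```

View pics/w1c.png

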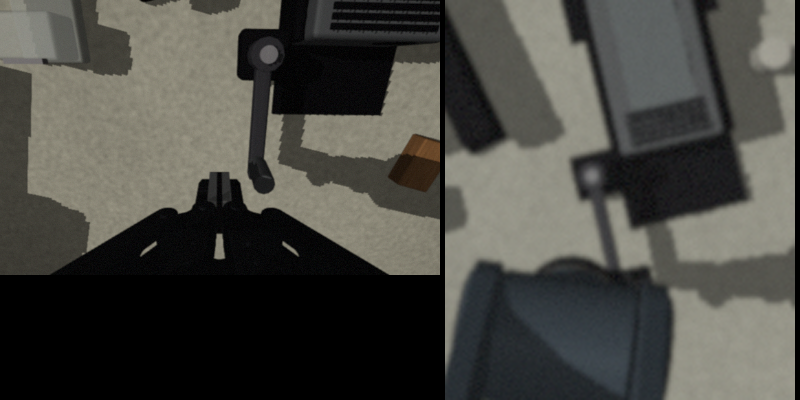

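Call:
servo_tool --commands '[0, 0, 0.018, 0, 0, 0, -1, 0, 0, 0.018, 0, 0, 0, -1, 0, 0, 0, 0, 0, 0, -1, 0, 0.008, 0, 0, 0, 0, -1, 0, 0.008, 0, 0, 0, 0, -1, 0, 0.008, 0, 0, 0, 0, -1, 0, 0.006, 0, 0, 0, 0, -1, 0, 0, 0, 0, 0, 0, -1, 0, 0, 0, 0, 0, 0, -1]'

```text
t: 8.93
tcp_pos: [0.4411, 0.0472, 0.0412]
tool_rot: [0.991, 0.135, 0.0, 0.0]
force: [0.0, -0.6, 0.4]
finger_gap: 0.001
gripper_force: 0.0
```

Call:
servo_tool --commands '[-0.0014, 0.0092, 0, 0, 0, -0.00833, -1, -0.0014, 0.0092, 0, 0, 0, -0.00833, -1, -0.0014, 0.0092, 0, 0, 0, -0.00833, -1, -0.0014, 0.0092, 0, 0, 0, -0.00833, -1, -0.0014, 0.0092, 0, 0, 0, -0.00833, -1, -0.0014, 0.0092, 0, 0, 0, -0.00833, -1, -0.0014, 0.0092, 0, 0, 0, -0.00833, -1, -0.0014, 0.0092, 0, 0, 0, -0.00833, -1, -0.0014, 0.0092, 0, 0, 0, -0.00833, -1, -0.0014, 0.0092, 0, 0, 0, -0.00833, -1]'

```text
t: 9.77
tcp_pos: [0.4552, 0.0047, 0.0411]
tool_rot: [0.921, 0.389, -0.001, -0.001]
force: [-2.1, 1.4, -0.1]
finger_gap: 0.0
gripper_force: 1.0
```

Run:
```python
from h import *
st=manip.sense(); print(st["tcp_pos"],st["tool_rot"],st["force"])
s=manip.snapshot("side"); a=s["img"][170:310,220:400]; w=manip.snapshot("wrist")["img"][:,:,::-1]
c=np.zeros((600,540,3),np.uint8); c[:330,:424]=cv2.resize(a[:,:,::-1],(424,330),interpolation=cv2.INTER_CUBIC); c[335:600,:424]=cv2.resize(w,(424,265)); cv2.imwrite("pics/s4.png",c)
```

```text
[0.45524771 0.00474924 0.04105183] [ 9.21352026e-01  3.88725940e-01 -1.31886253e-03 -9.21096568e-04] [-2.12475955  1.43489703 -0.09952777]
```

View pics/s4.png

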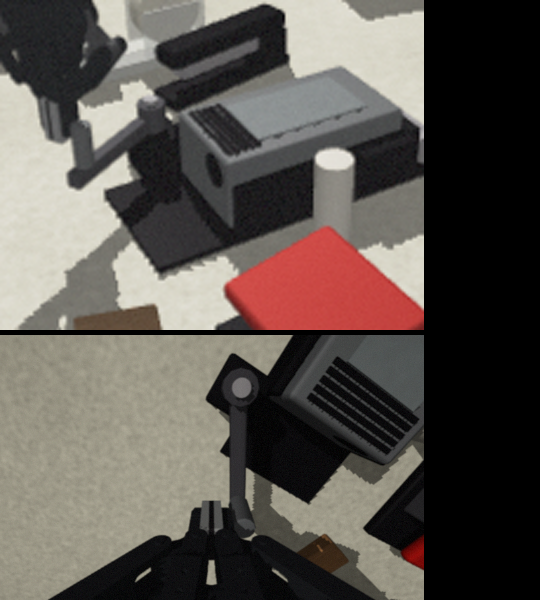

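Call:
servo_tool --commands '[-0.0014, 0.0092, 0, 0, 0, -0.00833, -1, -0.0014, 0.0092, 0, 0, 0, -0.00833, -1, -0.0014, 0.0092, 0, 0, 0, -0.00833, -1, -0.0014, 0.0092, 0, 0, 0, -0.00833, -1, -0.0014, 0.0092, 0, 0, 0, -0.00833, -1, -0.0014, 0.0092, 0, 0, 0, -0.00833, -1, -0.0014, 0.0092, 0, 0, 0, -0.00833, -1, -0.0014, 0.0092, 0, 0, 0, -0.00833, -1, -0.0014, 0.0092, 0, 0, 0, -0.00833, -1, -0.0014, 0.0092, 0, 0, 0, -0.00833, -1, -0.0014, 0.0092, 0, 0, 0, -0.00833, -1, -0.0014, 0.0092, 0, 0, 0, -0.00833, -1]'

```text
t: 10.87
tcp_pos: [0.5, -0.0281, 0.041]
tool_rot: [0.757, 0.654, -0.001, -0.001]
force: [-1.2, -1.6, 0.4]
finger_gap: -0.002
gripper_force: 1.0
```

Call:
servo_tool --commands '[-0.0014, 0.0092, 0, 0, 0, -0.00833, -1, -0.0014, 0.0092, 0, 0, 0, -0.00833, -1, -0.0014, 0.0092, 0, 0, 0, -0.00833, -1, -0.0014, 0.0092, 0, 0, 0, -0.00833, -1, -0.0014, 0.0092, 0, 0, 0, -0.00833, -1, -0.0014, 0.0092, 0, 0, 0, -0.00833, -1]'

```text
t: 11.37
tcp_pos: [0.5278, -0.033, 0.041]
tool_rot: [0.645, 0.764, -0.001, -0.0]
force: [-1.0, -2.3, -0.1]
finger_gap: -0.001
gripper_force: 1.0
```

Run:
```python
from h import *
st=manip.sense(); print(st["tcp_pos"],st["tool_rot"],st["force"],st["q"].round(2))
s=manip.snapshot("side"); a=s["img"][170:310,220:400]; w=manip.snapshot("wrist")["img"][:,:,::-1]
c=np.zeros((600,540,3),np.uint8); c[:330,:424]=cv2.resize(a[:,:,::-1],(424,330),interpolation=cv2.INTER_CUBIC); c[335:600,:424]=cv2.resize(w,(424,265)); cv2.imwrite("pics/s5.png",c)
```

```text
[ 0.52782869 -0.03295328  0.04099016] [ 6.45071669e-01  7.64121767e-01 -5.73531881e-04 -3.72057668e-04] [-1.01098874 -2.3297005  -0.13403785] [-0.27  0.65  1.8  -0.    0.69 -0.44]
```

View pics/s5.png

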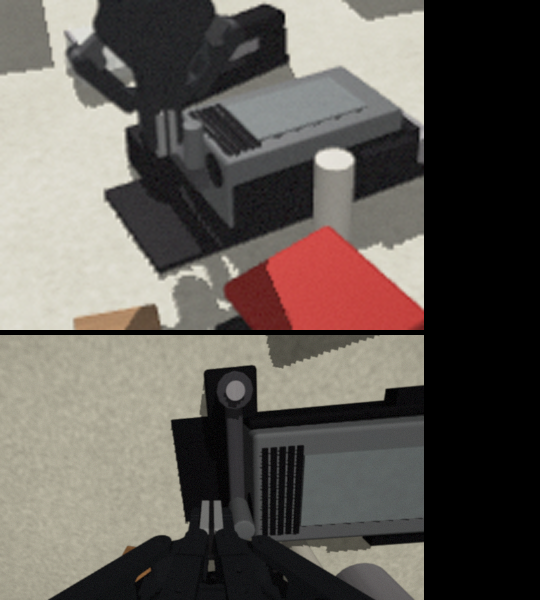

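Call:
servo_tool --commands '[-0.0009, 0.0061, 0, 0, 0, -0.00556, -1, -0.0009, 0.0061, 0, 0, 0, -0.00556, -1, -0.0009, 0.0061, 0, 0, 0, -0.00556, -1, 0, 0, 0, 0, 0, 0, -1]'

```text
t: 11.8
tcp_pos: [0.5306, -0.0334, 0.0408]
tool_rot: [0.604, 0.797, -0.005, -0.005]
force: [-12.4, -9.9, 8.4]
finger_gap: 0.001
gripper_force: 7.8
```

Call:
servo_tool --commands '[0, 0.004, 0, 0, 0, 0, -1, 0, 0.004, 0, 0, 0, 0, -1, 0, 0, 0, 0, 0, 0, -1]'

```text
t: 12.05
tcp_pos: [0.5307, -0.0332, 0.0408]
tool_rot: [0.604, 0.797, -0.007, -0.008]
force: [-19.7, -15.9, 12.7]
finger_gap: 0.001
gripper_force: 11.8
```

Call:
servo_tool --commands '[0, -0.015, 0, 0, 0, 0, -1, 0, -0.03, 0, 0, 0, 0, -1, 0, -0.03, 0, 0, 0, 0, -1, 0, 0, 0, 0, 0, 0, -1, 0, 0, -0.08, 0, 0, 0, -1, 0, 0, -0.08, 0, 0, 0, -1, 0, 0, -0.08, 0, 0, 0, -1, 0, 0, -0.04, 0, 0, 0, -1]'

```text
t: 12.72
tcp_pos: [0.5087, -0.0418, 0.1856]
tool_rot: [0.605, 0.796, 0.002, 0.004]
force: [0.3, 0.2, 0.4]
finger_gap: -0.001
gripper_force: 0.0
```

Call:
servo_tool --commands '[0, -0.08, 0, 0, 0, 0, -1, 0, -0.08, 0, 0, 0, 0, -1, 0, -0.08, 0, 0, 0, 0, -1, 0, 0, 0, 0, 0, 0, -1]'

```text
t: 13.05
tcp_pos: [0.3818, -0.0716, 0.1805]
tool_rot: [0.606, 0.795, -0.001, -0.004]
force: [-0.8, 0.8, -0.8]
finger_gap: -0.003
gripper_force: 0.0
```

Run:
```python
from h import *
st=manip.sense(); print(st["tcp_pos"],st["force"])
t=manip.snapshot("top"); s=manip.snapshot("side")
a=cv2.resize(s["img"][190:280,250:350,::-1],(500,450),interpolation=cv2.INTER_CUBIC)
b=cv2.resize(t["img"][160:275,305:380,::-1],(300,460),interpolation=cv2.INTER_CUBIC)
c=np.zeros((460,800,3),np.uint8); c[:450,:500]=a; c[:,500:]=b; cv2.imwrite("pics/s6.png",c)
# predicted peg pixels for lever angles
x,y,al=.5613,-.0175,.2722
for th in(1.7,1.75,1.8,1.85,1.9):
    bb=np.pi-np.radians(19)+th; X,Y=-.01+.088*np.cos(bb),.075+.088*np.sin(bb)
    P=lambda z:[x+np.cos(al)*X-np.sin(al)*Y,y+np.sin(al)*X+np.cos(al)*Y,z]
    print(th,((proj(s,P(.089))-[250,190])*5).round(0),((proj(t,P(.089))-[305,160])*4+[500,0]).round(0))
```

```text
[ 0.38181148 -0.07164267  0.18048905] [-0.75474067  0.83085442 -0.75550845]
1.7 [[223. 169.]] [[725. 311.]]
1.75 [[236. 167.]] [[725. 303.]]
1.8 [[248. 164.]] [[724. 294.]]
1.85 [[259. 161.]] [[722. 286.]]
1.9 [[271. 158.]] [[720. 278.]]
```

View pics/s6.png

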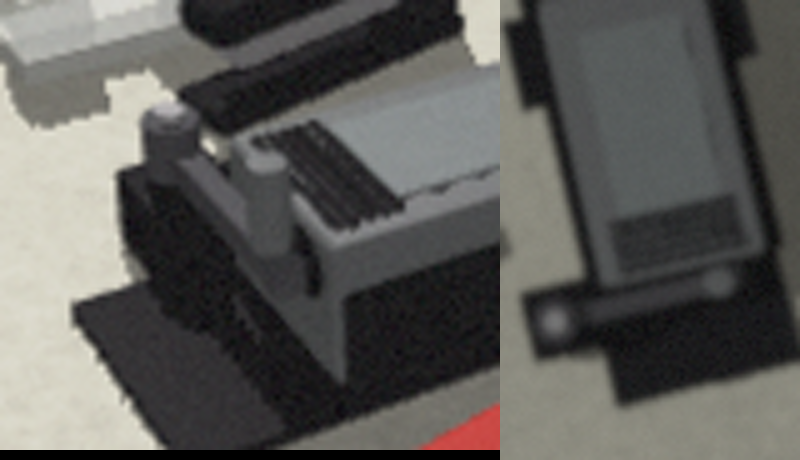

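```bash
python3 -c "
from station import manip
print(manip.sign_off())"
```

```text
the job is handed in; nothing more can be done
None
```

The cartridge is pushed home against the cradle's far end and the lock lever is swung across the mouth to its stop. I confirmed both by the hard stops felt and the final pictures, moved no bystanders, and handed the job in at about 13 s.

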